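Stand the washed Buchner funnel in the filter flask

TASK

The washed funnel stands mouth down on the bench. Lay it on its side with its bowl in the orange V-shaped rest and let go of it, then take it again and stand it upright, mouth up, in the filter flask with its blue cone fully home and straight in the black rubber collar. Let go and leave the beaker, amber bottle, jar, vial and stopper where they are.

Things in the scene. Friction and masses are not known exactly. Their poses are not given: they have to be found in the camera images.
- funnel_mid (a point): Funnel, 94 mm long, 0.13 to 0.25 kg: white bowl 48 mm wide, 50 mm long (4 mm wall, 38 mm deep); 10 mm white shoulder narrowing to 35 mm; blue cone 34 mm long, 35 mm narrowing to 19 mm at the tip. Point on the axis, half-way: 47 mm from rim and from tip; the bowl's middle is 22 mm from it towards the mouth. z axis: along the funnel from mouth to cone tip (up at the start, down when mouth up).
- rest_seat (a point): Orange rest, fixed: V trough 60 mm long, 33 mm wide, open at the ends and above, sides sloping 35 degrees, lowest line 32 mm above the bench, on a 110 x 75 x 10 mm foot. The bowl lies along it, either way round, the cone sticking out past an end. Point: where the bowl's axis comes, at mid-trough, 61 mm above the bench. x axis: level, along the trough; z up.
- socket_mouth (a point): Clear flask, fixed, 94 mm wide at the foot in a yellow ring (124 mm wide, 18 high). Its 44 mm neck holds a black rubber collar, tapered hole 33 mm wide at the mouth, 19 mm at 30 mm depth. Point: centre of the collar's mouth, on top, 152 mm above the bench. Cone fully home: funnel_mid is 17 mm above it. Glass nozzle 10 mm thick out to 48 mm along x, 40 mm below it. z up.
- beaker: bystander: empty glass beaker 64 mm wide, 85 mm high; origin at the centre of its underside
- reagent: bystander: amber bottle 60 mm wide, 125 mm high; origin at the centre of its underside
- jar: bystander: white jar with red cap, 54 mm wide, 65 mm high; origin at the centre of its underside
- vial: bystander: amber vial 28 mm wide, 50 mm high; origin at the centre of its underside
- stopper: bystander: green stopper standing on its head, 38 mm wide, 45 mm high; origin at the centre of its underside

How it is judged:
By the outcome, as a careful person would: the job done as asked, in the order asked, and still so for the second after the job is handed in, with the robot touching nothing.
It also fails if it takes over 67 s, if anything falls off the work surface, if the arm or the gripper's body presses on something with over 40 N, if the wrist force passes 120 N, or if a joint passes its speed limit or range.

ROBOT

A 7-joint arm with a two-finger parallel gripper is mounted at the origin on the work surface. World frame = base frame: x ahead of the robot, y to its left, z up, the work surface at z = 0. Lengths are in m, angles in rad, forces in N, time in s.
With the tool pointing down it reaches from about 0.425 to 0.925 m from the base axis. Payload 6.8 kg.
Tool frame: the origin (TCP) lies between the finger pads; the fingertips stand 14 mm ahead of it and the grasp point (between the pads) lies 5 mm behind it; z points along the fingers, y is the line along which they close (so a half turn about z gives the same grasp; the last joint's range is limited). The gripper opens to 85 mm and grips with 20 to 120 N. Pads are 22 mm wide; open, the fingers measure 114 mm over their backs; the gripper's body (76 mm by 85 mm) begins 54 mm behind the grasp point. The pads swing forward as they close: fully open they stand 13 mm farther back than shut.
Start: joints at [1.136, 0.477, 0.022, 1.555, -0.011, 1.109, -0.083], TCP at [0.217, -0.639, 0.245] pointing down, gripper open.
Joint ranges: [-2.96, 2.96], [-0.34, 2.1], [-1.41, 1.46], [0.24, 2.44], [-1.37, 4.51], [0.17, 1.92], [-2.96, 2.96]. Speed limits (rad/s): [2.39, 2.39, 3.14, 3.14, 3.14, 3.14, 3.14].

INTERFACE

Orientations are given as a rotation vector (axis times angle).
In Python, from bench import r, eyes, ticket gives the robot as it stands. The module is installed in compiled form; this text tells all that it offers.
- The arm moves only by the tool arm_command, never from a script. Its argument "plan" is text: rows parted by semicolons, each of 4 numbers parted by spaces: the shift along the tool's x, y, z in m, then the turn about the tool's z in degrees. In form: tx ty tz yaw; .... A call has 1 to 20 rows; each row shifts and turns the commanded pose from where the row before left it, along the tool's axes as they then stand; what a row does not reach is not made up. A row lasts 1/8 s, in which the tool goes at most 62.5 mm and 10.7 degrees, less where a joint would pass 70% of its speed; a pose out of reach is approached as far as the arm can. A call is refused whole if a number of a shift passes 0.0625 or a number of a turn 10.7, either way. A call with a gripper value outside its range is refused whole. "hand" is the closure, from -1 (fully open) to 1 (shut), set as the call begins (left out, the last holds). The fingers move at their own pace and stop on an object; "grip_force" is the grip in N (left out, the last holds). Time passes only in rows, so rows that do not move let the fingers close. It gives the time, the measured TCP pose, the force, the opening and the grip force at its end, in the units of the state.
- r.get_obs(): the state, without advancing time (a new reading comes with each control period).
- eyes.grab_frame(name): name is "scene" or "top" or "wrist"; returns (picture, depth): 420x560x3 uint8, red, green, blue; 420x560 float32, m along the optical axis (not along the pixel's ray), 0 where there is no reading.
- eyes.calibration(name): a dict with "fov_y" (degrees; the focal length in pixels is half the picture's height over the tangent of half this angle, whatever the lens; pixels are square), "cx", "cy" (the principal point, pixels), "k1" (the pictures are not rectified: a ray, as slopes to the right and down, at radius r is drawn at 1 + k1 r^2 times it, then the intrinsics apply), "origin" and "attitude" of the camera in the world; the wrist camera has in their place "tool_from_camera" (4x4, takes a point from camera to tool coordinates, whose origin is the TCP and whose axes are the flange's). Camera axes: x right, y up, looking along -z (the intrinsics and any distortion apply to the point x, -y, -z); pixel columns grow to the right and rows downward; lengths in m; the calibration is good to about 2 mm. A picture is of the moment at which its call begins: read the wrist's pose just before it. calibration takes no time and is no camera call.
- ticket.hand_in(): hands the job in; it is judged then, once.
The state is a dict: "clock": time; "joints": joint angles; "qvel": joint speeds; "tau": joint torques, N m; "tcp_pos": TCP position; "orientation": TCP orientation; "contact_force": force on the tool from outside, world axes, zero at the start; "moment": the same for the moment, N m; "grip_width": finger opening in m; "gripper_force": force on a finger pad.
Only numpy, scipy, OpenCV 4.12 (cv2) and the standard library are available. Lean on these libraries where they do the work, as an engineer would, in place of code of your own. Each camera call takes 0.05 s, during which the arm holds its last target. There are 200 camera calls.

## Working session

There is one attempt and no reset: what is moved stays moved. The work goes in short steps, Python scripts to look and compute and a tool call to move; the robot and the scene stay as the last step left them, time stands still between calls to the robot, and variables do not carry over. Pictures are saved under pics/ and viewed, at most 10 in all, crops included, and the job is handed in when it is done.

Besides the shell and the picture viewer there is one more tool, called after "Call:" in YAML: its name, and indented under it one key for each argument. arm_command: Moves the arm, as the interface text tells. Its arguments: {"type":"object","properties":{"plan":{"type":"string"},"hand":{"type":"number"},"grip_force":{"type":"number"}},"required":["plan"]}

```bash
mkdir -p pics; cat > h.py <<'E'
import numpy as np, cv2
from scipy.spatial.transform import Rotation as R
from bench import r, eyes, ticket
def cam(name):
    o=r.get_obs(); im,d=eyes.grab_frame(name); c=eyes.calibration(name)
    if 'tool_from_camera' in c:
        T=np.eye(4);T[:3,:3]=R.from_rotvec(o['orientation']).as_matrix();T[:3,3]=o['tcp_pos'];T=T@np.array(c['tool_from_camera'])
    else:
        T=np.eye(4);a=np.array(c['attitude']);T[:3,:3]=a if a.shape==(3,3) else R.from_rotvec(a).as_matrix();T[:3,3]=c['origin']
    return im,d,c,T
def cloud(d,c,T):
    H,W=d.shape;f=H/2/np.tan(np.radians(c['fov_y'])/2)
    K=np.array([[f,0,c['cx']],[0,f,c['cy']],[0,0,1.]])
    u,v=np.meshgrid(np.arange(W),np.arange(H))
    p=np.stack([u,v],-1).reshape(-1,1,2).astype(np.float64)
    s=cv2.undistortPoints(p,K,np.array([c['k1'],0,0,0.])).reshape(H,W,2)
    P=np.stack([s[...,0]*d,-s[...,1]*d,-d],-1)@T[:3,:3].T+T[:3,3]
    P[d<=0]=np.nan
    return P
def save(n,im): cv2.imwrite('pics/'+n,im[...,::-1])
E
python3 - <<'E'
from h import *
for n in ['top','scene']:
    im,d,c,T=cam(n); print(c); save(n+'.png',im); np.savez(n,im=im,P=cloud(d,c,T))
print(eyes.calibration('wrist')); print(r.get_obs())
E
```

```text
{'fov_y': 49.63038346269816, 'cx': 282.78246339854024, 'cy': 215.38734768139645, 'k1': 0.036121007437557084, 'origin': array([0.51264658, 0.00697066, 1.24821925]), 'attitude': array([ 0.05685002, -0.05585249, -1.56841519])}
{'fov_y': 46.76413013106426, 'cx': 292.72788836083737, 'cy': 207.17692952804876, 'k1': -0.051034029618332526, 'origin': array([1.49231053, 0.28412725, 0.85221156]), 'attitude': array([0.61325635, 0.82547891, 1.74215409])}
{'fov_y': 60.21586646519458, 'cx': 279.89922840818326, 'cy': 208.2531333452692, 'k1': 0.03199664421272511, 'tool_from_camera': array([[-3.16841423e-05,  9.45658434e-01,  3.25161691e-01,
         8.29643456e-02],
       [ 9.99999454e-01,  3.69597007e-04, -9.77447253e-04,
         1.03142959e-03],
       [-1.04451003e-03,  3.25161483e-01, -9.45657929e-01,
        -1.30023168e-01],
       [ 0.00000000e+00,  0.00000000e+00,  0.00000000e+00,
         1.00000000e+00]])}
{'clock': 0.1, 'joints': array([ 1.13593113,  0.47774265,  0.02241189,  1.55631929, -0.01150543,
        1.10932352, -0.08312553]), 'qvel': array([-0.00190446,  0.00012762, -0.00030369, -0.00479364,  0.00010231,
       -0.00253247, -0.00038234]), 'tau': array([ 3.51882685e-03, -5.97766435e+01,  1.61334224e+00, -2.81954116e+01,
        1.28533001e-02,  5.04177195e-03, -1.76283129e-05]), 'tcp_pos': array([ 0.21645425, -0.63882389,  0.24442142]), 'orientation': array([-3.09818329e+00, -5.10631975e-01,  6.53165758e-04]), 'contact_force': array([ 0.08831087, -0.63728953, -0.29715074]), 'moment': array([ 0.03058968,  0.02374644, -0.03641079]), 'gripper_force': 0.0, 'grip_width': 0.08553567439309442}
```

View pics/top.png

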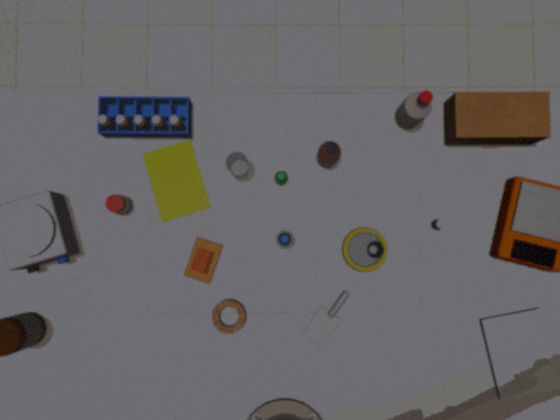

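View pics/scene.png

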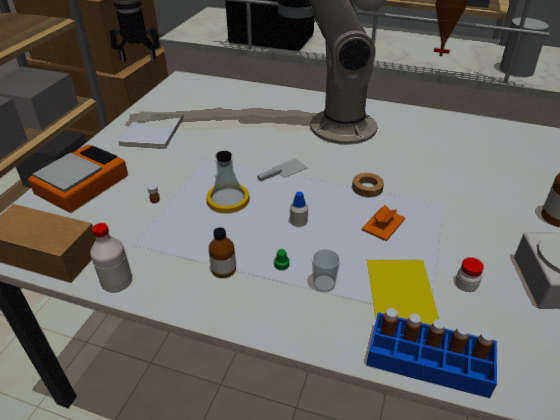

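The top view shows the funnel at (285,239), the rest at (203,260), the flask collar at (375,249), the stopper at (281,177), the beaker at (238,165), the bottle at (329,154), the jar at (116,203) and the vial at (436,225). The scene view agrees: the funnel stands blue cone up at (299,208).

```bash
python3 - <<'E'
from h import *
z=np.load('top.npz');im=z['im'];P=z['P'];s=np.load('scene.npz')
def reg(n,u0,u1,v0,v1,zlo,zhi,src=(im,P)):
    I,Q=src;p=Q[v0:v1,u0:u1].reshape(-1,3);k=(p[:,2]>zlo)&(p[:,2]<zhi);p=p[k]
    if len(p): print(n,len(p),p.mean(0).round(4),np.median(p,0).round(4),p.min(0).round(3),p.max(0).round(3))
    return p
reg('bench',150,180,280,300,-.1,.1)
reg('funnel',268,302,222,256,.03,.2); reg('funtip',268,302,222,256,.088,.2)
foot=reg('foot',178,228,232,286,.004,.02); up=reg('restup',178,228,232,286,.025,.2)
tr=P[232:286,178:228]
for nm,p in (('foot+up',tr[(tr[...,2]>.004)]),('up',up)):
    print(nm,cv2.minAreaRect((p[:,:2]*1000).astype(np.float32)))
reg('collar',355,395,230,270,.14,.2); reg('ring',338,392,222,276,.012,.024)
reg('stopper',268,296,165,190,.01,.1);reg('beaker',220,256,148,185,.07,.1);reg('bottle',315,345,138,170,.1,.2)
reg('jar',100,132,190,218,.05,.1);reg('vial',425,445,215,235,.03,.1)
S=(s['im'],s['P'])
reg('s funtip',280,320,185,230,.088,.2,S);reg('s collar',205,245,145,175,.135,.2,S);reg('s rest',360,405,200,240,.025,.2,S)
a=cv2.resize(im[225:290,170:310],None,fx=5,fy=5,interpolation=cv2.INTER_CUBIC);b=cv2.resize(s['im'][140:260,200:420],None,fx=3,fy=3)
b=np.pad(b,((0,0),(0,40),(0,0)));a=a[:,:700];
save('c1.png',np.vstack([cv2.convertScaleAbs(a[:240],alpha=1.6),b]))
E
```

```text
bench 599 [0.4003 0.3284 0.0011] [0.4012 0.328  0.001 ] [ 0.374  0.288 -0.008] [0.426 0.37  0.008]
funnel 252 [0.5369 0.0052 0.069 ] [0.5363 0.0046 0.0624] [ 0.515 -0.017  0.047] [0.56  0.028 0.101]
funtip 55 [0.5367 0.0055 0.0933] [0.5356 0.0046 0.0933] [ 0.528 -0.003  0.088] [0.546 0.015 0.101]
foot 924 [0.4818 0.2241 0.0092] [0.4827 0.2201 0.0093] [0.413 0.159 0.004] [0.556 0.294 0.018]
restup 331 [0.4808 0.2249 0.0384] [0.4808 0.2248 0.0386] [0.449 0.198 0.028] [0.512 0.25  0.049]
foot+up ((484.6513671875, 226.38577270507812), (143.95155334472656, 133.53135681152344), 0.6726046800613403)
up ((480.7449645996094, 224.67477416992188), (39.54045104980469, 59.396671295166016), 72.76927185058594)
collar 147 [ 0.5104 -0.2141  0.1494] [ 0.5108 -0.2157  0.1503] [ 0.489 -0.234  0.14 ] [ 0.53  -0.192  0.156]
ring 644 [ 0.5083 -0.2087  0.0175] [ 0.505  -0.2036  0.0175] [ 0.451 -0.274  0.012] [ 0.57  -0.153  0.024]
stopper 151 [0.7032 0.0142 0.0299] [0.7022 0.0154 0.0255] [ 0.687 -0.004  0.012] [0.723 0.032 0.05 ]
beaker 134 [0.7375 0.1303 0.0814] [0.7428 0.1323 0.083 ] [0.703 0.098 0.07 ] [0.764 0.158 0.09 ]
bottle 120 [ 0.7614 -0.1114  0.1206] [ 0.7603 -0.1105  0.1241] [ 0.747 -0.126  0.1  ] [ 0.776 -0.097  0.129]
jar 307 [0.6285 0.445  0.0644] [0.6292 0.4446 0.0647] [0.606 0.422 0.05 ] [0.653 0.471 0.073]
vial 87 [ 0.5781 -0.4061  0.0479] [ 0.5775 -0.4059  0.0489] [ 0.566 -0.417  0.034] [ 0.591 -0.395  0.054]
s funtip 46 [0.5425 0.0026 0.0927] [0.5435 0.0029 0.0928] [ 0.531 -0.008  0.088] [0.554 0.012 0.098]
s collar 195 [ 0.5161 -0.2156  0.145 ] [ 0.5171 -0.2164  0.1446] [ 0.493 -0.238  0.135] [ 0.54  -0.194  0.155]
s rest 248 [0.4873 0.2206 0.0377] [0.4889 0.2199 0.0385] [0.449 0.195 0.025] [0.518 0.248 0.046]
```

View pics/c1.png

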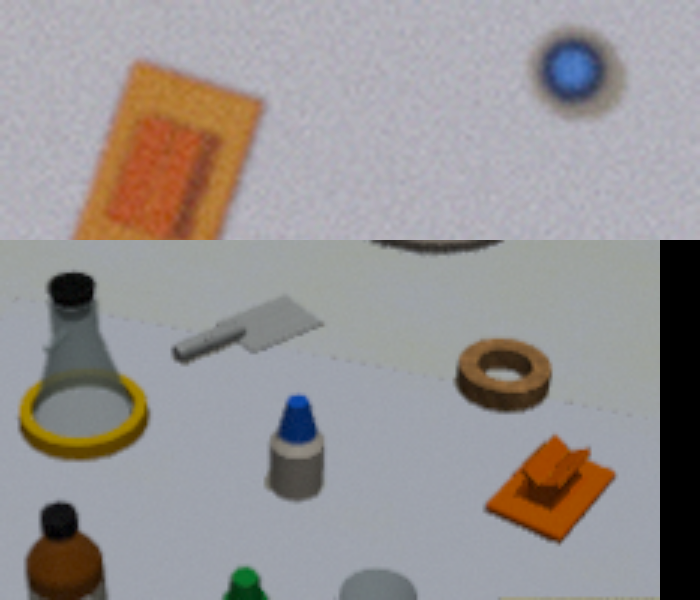

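The crop shows the trough's long side running from upper right to lower left in the top view. Heights and sizes match the given values: tip 0.093, collar 0.15, trough 59 x 40 mm. I take the trough axis at −17° in the world frame. The two cameras disagree by about 6 mm, so I'll move over the funnel and refine with the wrist camera.

Call:
arm_command:
  plan: "0.0366 -0.0361 0 0;0.0366 -0.0361 0 0;0.0366 -0.0361 0 0;0.0366 -0.0361 0 0;0.0366 -0.0361 0 0;0.0366 -0.0361 0 0;0.0366 -0.0361 0 0;0.0366 -0.0361 0 0;0.0366 -0.0361 0 0;0.0366 -0.0361 0 0;0.0366 -0.0361 0 0;0.0366 -0.0361 0 0;0.0366 -0.0361 0 0;0.0366 -0.0361 0 0;0 0 0 9;0 0 0 9;0 0 0 9;0 0 0 9;0 0 0 0;0 0 0 0"

```text
clock: 2.6
tcp_pos: [0.5396, 0.0039, 0.2451]
orientation: [3.107, -0.467, -0.001]
contact_force: [0.4, -0.3, 0.7]
grip_width: 0.0853
gripper_force: 0.0
```

```bash
cat >> h.py <<'E'
def tooldelta(tgt,o=None):
    o=o or r.get_obs(); return (R.from_rotvec(o['orientation']).as_matrix().T@(np.array(tgt)-o['tcp_pos'])).round(4)
def pose():
    o=r.get_obs(); M=R.from_rotvec(o['orientation']).as_matrix()
    print('t',round(o['clock'],2),'tcp',o['tcp_pos'].round(4),'xang',np.degrees(np.arctan2(M[1,0],M[0,0])).round(2),'zax',M[:,2].round(3),'F',o['contact_force'].round(1),'w',round(o['grip_width'],4),'gf',round(o['gripper_force'],1))
E
python3 - <<'E'
from h import *
pose()
im,d,c,T=cam('wrist');P=cloud(d,c,T);save('w1.png',im);np.savez('w1',im=im,P=P)
hsv=cv2.cvtColor(im,cv2.COLOR_RGB2HSV)
b=(hsv[...,0]>95)&(hsv[...,0]<130)&(hsv[...,1]>120)&(P[...,2]>.03)
p=P[b];print(len(p),p.min(0),p.max(0))
t=p[p[:,2]>.088];print('tip',len(t),t.mean(0),cv2.minEnclosingCircle((t[:,:2]*1000).astype(np.float32)))
E
```

```text
t 2.6 tcp [0.5396 0.0039 0.2451] xang -17.1 zax [-0. -0. -1.] F [ 0.4 -0.3  0.7] w 0.0853 gf 0.0
1048 [ 0.5298297  -0.01620657  0.06272447] [0.55446314 0.01448126 0.09725933]
tip 525 [ 5.40061282e-01 -4.56912643e-04  9.43131452e-02] ((538.7361450195312, -0.18623420596122742), 11.108611106872559)
```

Call:
arm_command:
  plan: "0.001 0.004 0.04 0;0 0 0.045 0;0 0 0.045 0;0 0 0.04 0;0 0 0.02 0;0 0 0.01 0;0 0 0.006 0;0 0 0 0"

```text
clock: 3.65
tcp_pos: [0.5398, -0.0003, 0.0396]
orientation: [-3.106, 0.471, -0.001]
contact_force: [0.3, -0.1, 0.1]
grip_width: 0.0855
gripper_force: 0.0
```

Call:
arm_command:
  plan: "0 0 0 0;0 0 0 0;0 0 0 0;0 0 0 0;0 0 0 0;0 0 0 0"
  hand: 1
  grip_force: 40

```text
clock: 4.4
tcp_pos: [0.5401, -0.0001, 0.0402]
orientation: [-3.106, 0.472, -0.002]
contact_force: [-1.4, 0.7, 6.5]
grip_width: 0.047
gripper_force: 40.4
```

Call:
arm_command:
  plan: "0 0 -0.03 0;0 0 -0.05 0;0 0 -0.04 0;-0.0332 -0.0328 0 0;-0.0332 -0.0328 0 0;-0.0332 -0.0328 0 0;-0.0332 -0.0328 0 0;-0.0332 -0.0328 0 0;-0.0332 -0.0328 0 0;0 0 0 0;0 0 0 0"

```text
clock: 5.78
tcp_pos: [0.4077, 0.2461, 0.1592]
orientation: [3.105, -0.471, 0.0]
contact_force: [-0.2, -1.3, -2.7]
grip_width: 0.0465
gripper_force: 42.6
```

```bash
python3 - <<'E'
from h import *
pose()
im,d,c,T=cam('wrist');P=cloud(d,c,T);save('w2.png',im);np.savez('w2',im=im,P=P)
hsv=cv2.cvtColor(im,cv2.COLOR_RGB2HSV)
b=(hsv[...,0]<20)&(hsv[...,1]>150)
for lo,hi in ((.005,.016),(.027,.06),(.037,.06)):
    p=P[b&(P[...,2]>lo)&(P[...,2]<hi)];print(lo,len(p),p.mean(0),cv2.minAreaRect((p[:,:2]*1000).astype(np.float32)), np.percentile(p[:,2],[2,98]))
p=P[b&(P[...,2]<.034)&(P[...,2]>.027)]
if len(p): print('valley',len(p),p.mean(0),np.linalg.svd((p-p.mean(0))[:,:2],full_matrices=False)[2][0])
E
```

```text
t 5.78 tcp [0.4077 0.2461 0.1592] xang -17.27 zax [-0.    -0.001 -1.   ] F [-0.2 -1.3 -2.7] w 0.0465 gf 42.6
0.005 9885 [0.48725778 0.21833994 0.0114145 ] ((481.5780029296875, 220.05780029296875), (73.06045532226562, 107.87599182128906), 71.84434509277344) [0.00990499 0.01289294]
0.027 5748 [0.48258272 0.2197757  0.03977417] ((481.1248779296875, 220.07693481445312), (39.353271484375, 60.14244842529297), 71.30560302734375) [0.03331768 0.04493197]
0.037 4297 [0.48263881 0.21967883 0.04134338] ((481.141357421875, 220.09417724609375), (39.387115478515625, 60.00148391723633), 71.67565155029297) [0.03718616 0.0450696 ]
valley 294 [0.48232702 0.2200134  0.03335348] [-0.94997278  0.31233269]
```

View pics/w2.png

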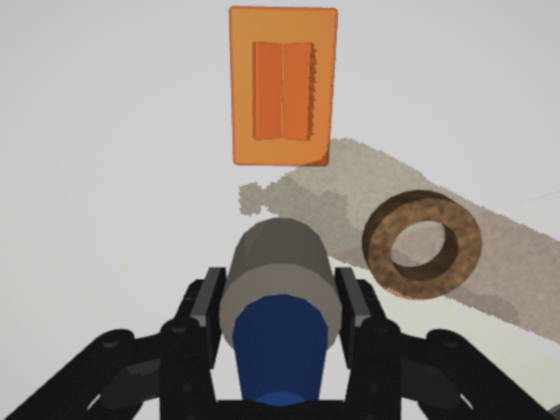

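The wrist view shows the funnel held at the shoulder end of its bowl, with the rest ahead of it at about (283,90). The V centre is at (0.4815,0.2201) and its axis at −18.3°. I'll tip the funnel against the near trough end and stop part-way to check.

Call:
arm_command:
  plan: "0.018 0.0015 0.03 1;0 0 0.04 0;0 0 0.02 0;0 0 0.008 0;0.006 0 0 0;0.0065 0 -0.0035 0;0.0065 0 -0.0035 0;0.007 0 -0.0013 0;0.007 0 -0.0012 0;0 0 0 0"

```text
clock: 7.08
tcp_pos: [0.4548, 0.2297, 0.0717]
orientation: [3.101, -0.499, -0.003]
contact_force: [-6.5, 0.1, 1.2]
grip_width: 0.0465
gripper_force: 41.1
```

```bash
python3 - <<'E'
from h import *
pose()
im,d,c,T=cam('scene');im2,*_=cam('wrist')
a=cv2.resize(im[130:270,320:470],None,fx=2.6,fy=2.6,interpolation=cv2.INTER_CUBIC);b=cv2.resize(im2,None,fx=.65,fy=.65)
h=max(len(a),len(b));save('p3.png',np.hstack([np.pad(x,((0,h-len(x)),(0,0),(0,0))) for x in (a,b)]))
E
```

```text
t 7.08 tcp [0.4548 0.2297 0.0717] xang -18.29 zax [-0.002 -0.    -1.   ] F [-6.5  0.1  1.2] w 0.0465 gf 41.1
```

View pics/p3.png

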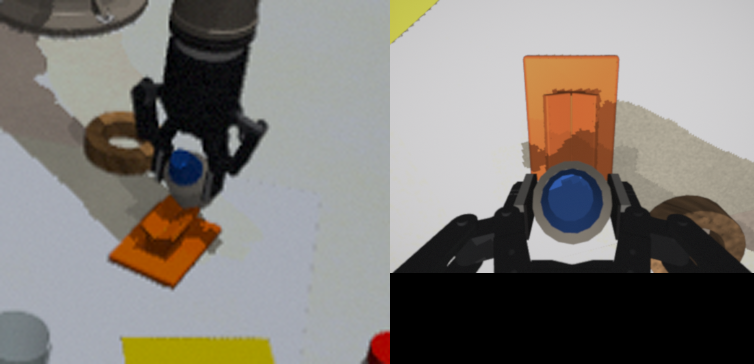

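The funnel is tipping as planned: the cone leans about 40° towards the trough, at 6.5 N. I'll continue the arc.

Call:
arm_command:
  plan: "0.0068 0 0.0012 0;0.0067 0 0.0013 0;0.006 0 0.003 0;0.006 0 0.0035 0;0.0045 0 0.0045 0;0 0 0 0"

```text
clock: 7.92
tcp_pos: [0.4853, 0.2203, 0.0581]
orientation: [-3.101, 0.5, -0.002]
contact_force: [-1.1, -0.0, 4.2]
grip_width: 0.0466
gripper_force: 40.5
```

```bash
python3 - <<'E'
from h import *
pose()
im,d,c,T=cam('scene');im2,dw,cw,Tw=cam('wrist')
P=cloud(dw,cw,Tw);o=r.get_obs()
M=R.from_rotvec(o['orientation']).as_matrix()
hsv=cv2.cvtColor(im2,cv2.COLOR_RGB2HSV)
b=(hsv[...,0]>95)&(hsv[...,0]<130)&(hsv[...,1]>120)&(dw>0)
q=(P[b]-o['tcp_pos'])@M
for x0 in np.arange(-.03,.07,.006):
    k=(abs(q[:,1])<.004)&(abs(q[:,0]-x0)<.003)
    if k.sum()>5: print(round(x0,3),'top z',(o['tcp_pos'][2]-np.median(q[k,2])).round(4),k.sum())
a=cv2.resize(im[130:270,320:470],None,fx=2.6,fy=2.6,interpolation=cv2.INTER_CUBIC);b=cv2.resize(im2,None,fx=.65,fy=.65)
h=max(len(a),len(b));save('p4.png',np.hstack([np.pad(x,((0,h-len(x)),(0,0),(0,0))) for x in (a,b)]))
E
```

```text
t 7.92 tcp [0.4853 0.2203 0.0581] xang -18.31 zax [ 0.002  0.001 -1.   ] F [-1.1 -0.   4.2] w 0.0466 gf 40.5
0.012 top z 0.0816 372
0.018 top z 0.0805 409
0.024 top z 0.0795 419
0.03 top z 0.0785 425
0.036 top z 0.0774 425
0.042 top z 0.0745 719
```

View pics/p4.png

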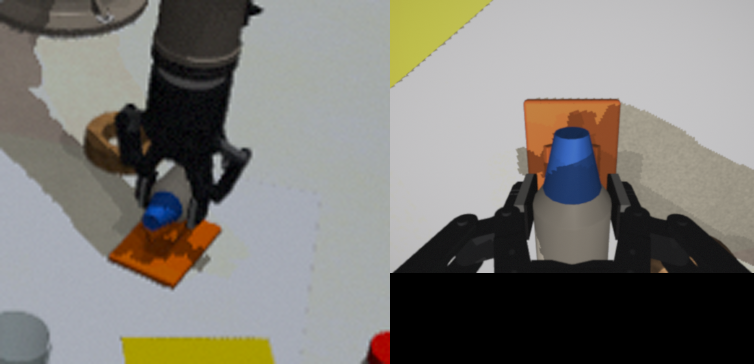

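The funnel is now nearly level (axis about 3° cone-up), with its tip 45 mm ahead of the TCP. The bowl's centre is therefore about 20 mm short of mid-trough, so I'll lift, shift and set it down.

Call:
arm_command:
  plan: "0 0 -0.006 0;0.01 0 0 0;0.01 0 0 0;0 0 0.004 0;0 0 0.003 0;0 0 0.001 0;0 0 0 0;0 0 0 0"

```text
clock: 9.02
tcp_pos: [0.5059, 0.2138, 0.0567]
orientation: [-3.1, 0.501, -0.007]
contact_force: [4.7, -2.6, 9.3]
grip_width: 0.0467
gripper_force: 42.6
```

Call:
arm_command:
  plan: "0 0 0 0;0 0 0 0;0 0 0 0;0 0 0 0;0 0 0 0;0 0 0 0;0 0 0 0"
  hand: -1

```text
clock: 9.9
tcp_pos: [0.5033, 0.214, 0.0553]
orientation: [-3.102, 0.499, -0.0]
contact_force: [-0.3, 0.0, 0.3]
grip_width: 0.0857
gripper_force: 0.0
```

Call:
arm_command:
  plan: "0 0 -0.02 0;0 0 -0.04 0;-0.02 0 -0.04 0;-0.02 0 -0.02 0;-0.02 0 0 0;0 0 0 0"

```text
clock: 10.65
tcp_pos: [0.4446, 0.233, 0.1746]
orientation: [3.101, -0.495, -0.002]
contact_force: [0.4, -0.0, 0.2]
grip_width: 0.0858
gripper_force: 0.0
```

```bash
cat > meas.py <<'E'
from h import *
def run(show=None):
    pose()
    im,d,c,T=cam('wrist');P=cloud(d,c,T);o=r.get_obs()
    rest=np.array([.4815,.2201]);th=np.radians(-18.3);u=np.array([np.cos(th),np.sin(th)]);v=np.array([np.sin(th),-np.cos(th)])
    X=(P[...,:2]-rest)@u;Y=(P[...,:2]-rest)@v;Z=P[...,2]
    hsv=cv2.cvtColor(im,cv2.COLOR_RGB2HSV)
    b=(hsv[...,0]>95)&(hsv[...,0]<130)&(hsv[...,1]>120)&(Z>.03)&(abs(X)<.15)&(abs(Y)<.06)
    w=(hsv[...,1]<60)&(Z>.05)&(Z<.11)&(abs(X)<.15)&(abs(Y)<.03)
    for n,m in (('blue',b),('white',w)):
        print(n,m.sum(),'X',np.percentile(X[m],[1,99]).round(4),'Y',np.percentile(Y[m],[1,50,99]).round(4),'Zmax',np.percentile(Z[m],99).round(4))
        for x0 in np.arange(-.05,.1,.01):
            k=m&(abs(X-x0)<.004)
            if k.sum()>30: print('  x',round(x0,3),'ridge',np.percentile(Z[k],95).round(4),'ymid',((np.percentile(Y[k],2)+np.percentile(Y[k],98))/2).round(4))
    if show: save(show,im)
E
python3 -c "
import meas;meas.run('p5.png')"
```

```text
t 10.65 tcp [0.4446 0.233  0.1746] xang -18.15 zax [-0.001 -0.001 -1.   ] F [ 0.4 -0.   0.2] w 0.0858 gf 0.0
blue 2377 X [0.0371 0.0692] Y [-0.0138 -0.0003  0.0139] Zmax 0.0792
  x 0.04 ridge 0.0792 ymid 0.0
  x 0.05 ridge 0.0768 ymid 0.0
  x 0.06 ridge 0.0743 ymid -0.0
  x 0.07 ridge 0.0721 ymid -0.0001
white 6755 X [-0.0219  0.0365] Y [-0.0217  0.0003  0.0223] Zmax 0.0882
  x -0.02 ridge 0.088 ymid 0.0001
  x -0.01 ridge 0.0878 ymid 0.0004
  x 0.0 ridge 0.0877 ymid 0.0001
  x 0.01 ridge 0.0872 ymid 0.0004
  x 0.02 ridge 0.0871 ymid 0.0
  x 0.03 ridge 0.0857 ymid 0.0002
  x 0.04 ridge 0.0806 ymid -0.0002
```

View pics/p5.png

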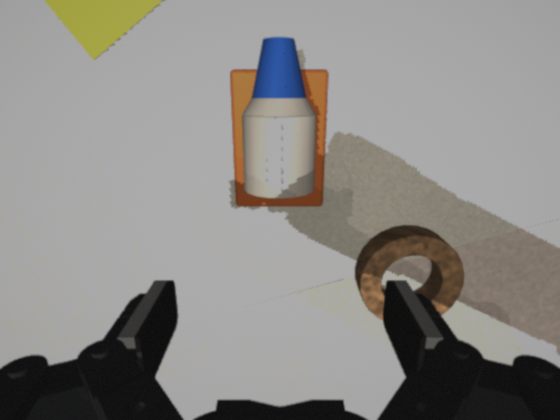

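It lies level and centred in the V, released: rim at X=−24 mm, tip at +70 mm, ridge straight, cone tip at pixel (280,40). Next I grip near the rim with the lightest force, lift, and see whether the cone swings down.

Call:
arm_command:
  plan: "0.014 0.0005 0.02 0;0.014 0 0.04 0;0 0 0.035 0;0 0 0.015 0;0 0 0.0075 0;0 0 0 0"

```text
clock: 11.45
tcp_pos: [0.473, 0.2237, 0.058]
orientation: [-3.102, 0.499, -0.0]
contact_force: [-0.1, -0.3, -0.4]
grip_width: 0.0853
gripper_force: 0.0
```

Call:
arm_command:
  plan: "0 0 0 0;0 0 0 0;0 0 0 0;0 0 0 0;0 0 0 0;0 0 0 0;0 0 -0.01 0;0 0 -0.03 0;0 0 -0.04 0;0 0 -0.03 0;0 0 0 0;0 0 0 0;0 0 0 0"
  hand: 1
  grip_force: 20

```text
clock: 13.08
tcp_pos: [0.4718, 0.2229, 0.1663]
orientation: [3.1, -0.499, -0.004]
contact_force: [0.2, -0.6, -3.2]
grip_width: 0.0472
gripper_force: 21.6
```

```bash
python3 -c "
import meas;meas.run('p6.png')"
```

```text
t 13.07 tcp [0.4718 0.2229 0.1663] xang -18.28 zax [-0.003 -0.001 -1.   ] F [ 0.2 -0.6 -3.2] w 0.0472 gf 21.6
blue 7998 X [0.036  0.0685] Y [-0.0128  0.0012  0.0158] Zmax 0.1861
  x 0.04 ridge 0.186 ymid 0.0016
  x 0.05 ridge 0.1833 ymid 0.0014
  x 0.06 ridge 0.1807 ymid 0.0014
  x 0.07 ridge 0.1783 ymid 0.0013Traceback (most recent call last):
  File "<string>", line 2, in <module>
    import meas;meas.run('p6.png')
                ~~~~~~~~^^^^^^^^^^
  File "meas.py", line 11, in run
    print(n,m.sum(),'X',np.percentile(X[m],[1,99]).round(4),'Y',np.percentile(Y[m],[1,50,99]).round(4),'Zmax',np.percentile(Z[m],99).round(4))
                        ~~~~~~~~~~~~~^^^^^^^^^^^^^
    return _quantile_unchecked(
        a, q, axis, out, overwrite_input, method, keepdims, weights)
    return _ureduce(a,
                    func=_quantile_ureduce_func,
    ...<5 lines>...
                    overwrite_input=overwrite_input,
                    method=method)
    r = func(a, **kwargs)
    result = _quantile(arr,
                       quantiles=q,
    ...<2 lines>...
                       out=out,
                       weights=wgt)
    slices_having_nans = np.isnan(arr[-1, ...])
                                  ~~~^^^^^^^^^
IndexError: index -1 is out of bounds for axis 0 with size 0
```

With 20 N the grip holds the funnel level (axis within 1–2°), so gravity won't turn it. I'll set it back in the V and regrip 30 mm from the rim. Then I can turn it cone-down by levering the bowl's rim end on the collar's edge.

Call:
arm_command:
  plan: "0 0 0.04 0;0 0 0.04 0;0 0 0.02 0;0 0 0.007 0;0 0 0.0015 0;0 0 0 0"

```text
clock: 13.88
tcp_pos: [0.4731, 0.2237, 0.0599]
orientation: [-3.101, 0.499, -0.001]
contact_force: [0.3, 0.2, -2.1]
grip_width: 0.0471
gripper_force: 21.6
```

Call:
arm_command:
  plan: "0 0 0 0;0 0 0 0;0 0 0 0;0 0 0 0;0.008 0 0 0;0.009 0 0 0;0 0 0 0"
  hand: -1

```text
clock: 14.75
tcp_pos: [0.4901, 0.2177, 0.0593]
orientation: [-3.101, 0.501, -0.001]
contact_force: [-1.0, -0.3, -0.3]
grip_width: 0.085
gripper_force: 0.0
```

Call:
arm_command:
  plan: "0 0 0 0;0 0 0 0;0 0 0 0;0 0 0 0;0 0 0 0;0 0 0 0;0 0 -0.01 0;0 0 -0.03 0;0 0 -0.05 0;0 0 -0.06 0;0 0 -0.04 0;0 0 0 0"
  hand: 1
  grip_force: 40

```text
clock: 16.25
tcp_pos: [0.4904, 0.2181, 0.2525]
orientation: [-3.099, 0.501, -0.008]
contact_force: [0.1, 0.4, -2.3]
grip_width: 0.0465
gripper_force: 42.0
```

```bash
cat > meas2.py <<'E'
from h import *
def run(show=None):
    pose()
    im,d,c,T=cam('wrist');P=cloud(d,c,T);o=r.get_obs()
    M=R.from_rotvec(o['orientation']).as_matrix();q=(P-o['tcp_pos'])@M;q[...,2]*=-1
    hsv=cv2.cvtColor(im,cv2.COLOR_RGB2HSV)
    b=(hsv[...,0]>95)&(hsv[...,0]<130)&(hsv[...,1]>120)&(np.linalg.norm(np.nan_to_num(q,nan=9.),axis=-1)<.12)
    p=q[b];print('blue',len(p),np.percentile(p,[1,50,99],axis=0).round(4).tolist())
    # ridge (|y|<4mm): line fit
    k=abs(p[:,1]-np.median(p[:,1]))<.003;l=p[k]
    for x0 in np.arange(-.06,.09,.006):
        kk=abs(l[:,0]-x0)<.003
        if kk.sum()>10: print('  x',round(x0,3),'z',np.median(l[kk,2]).round(4),kk.sum())
    if show: save(show,im)
    return im,P,q,hsv
E
python3 - <<'E'
import meas2;from h import *
meas2.run()
z=np.load('top.npz');a=cv2.resize(z['im'][215:285,330:400],None,fx=6,fy=6,interpolation=cv2.INTER_CUBIC)
b=cv2.resize(np.load('scene.npz')['im'][145:215,195:260],None,fx=6,fy=6,interpolation=cv2.INTER_CUBIC)
save('p7.png',cv2.convertScaleAbs(np.hstack([a,b]),alpha=1.5))
E
```

```text
t 16.25 tcp [0.4904 0.2181 0.2525] xang -18.35 zax [ 0.005  0.001 -1.   ] F [ 0.1  0.4 -2.3] w 0.0465 gf 42.0
blue 7609 [[0.0298, -0.0139, 0.0043], [0.0448, 0.0005, 0.016], [0.063, 0.0147, 0.0221]]
  x 0.03 z 0.0217 180
  x 0.036 z 0.0205 314
  x 0.042 z 0.0191 324
  x 0.048 z 0.0176 334
  x 0.054 z 0.0161 348
  x 0.06 z 0.0144 414
  x 0.066 z 0.0114 51
```

View pics/p7.png

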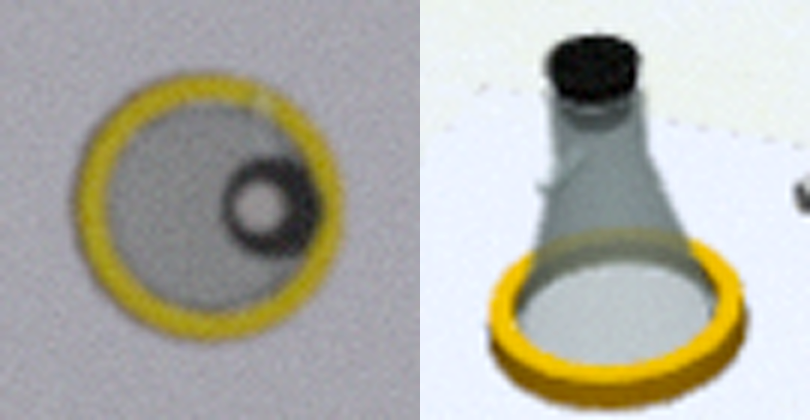

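The crops show the black collar, open in the centre, and a faint nozzle pointing roughly +x. I'll keep to the +y side of the neck. First I measure the collar from close by, off its near side.

Call:
arm_command:
  plan: "0.0055 0.0448 0 0;0.0055 0.0448 0 0;0.0055 0.0448 0 0;0.0055 0.0448 0 0;0.0055 0.0448 0 0;0.0055 0.0448 0 0;0.0055 0.0448 0 0;0.0055 0.0448 0 0;0.0055 0.0448 0 0;0 0 0 0;0 0 0 0"

```text
clock: 17.68
tcp_pos: [0.4083, -0.1796, 0.2478]
orientation: [-3.101, 0.5, 0.005]
contact_force: [-0.0, 1.2, -2.5]
grip_width: 0.0467
gripper_force: 42.1
```

```bash
python3 - <<'E'
import meas2;from h import *
im,P,q,hsv=meas2.run('w7.png'); print(r.get_obs()['joints'].round(2))
V=hsv[...,2]; Z=P[...,2]
m=(V<70)&(Z>.145)&(Z<.16)&(abs(P[...,0]-.5135)<.04)&(abs(P[...,1]+.215)<.04)
p=P[m];print(len(p),p.mean(0),cv2.minEnclosingCircle((p[:,:2]*1000).astype(np.float32)),np.median(p[:,2]))
# ring fit
w=P[(Z>.012)&(Z<.024)&(hsv[...,0]>18)&(hsv[...,0]<35)&(hsv[...,1]>150)]
if len(w)>100: print('ring',len(w),cv2.minEnclosingCircle((w[:,:2]*1000).astype(np.float32)))
E
```

```text
t 17.68 tcp [ 0.4083 -0.1796  0.2478] xang -18.3 zax [-0.003  0.001 -1.   ] F [-0.   1.2 -2.5] w 0.0467 gf 42.1
blue 7616 [[0.0286, -0.0124, 0.0012], [0.0437, 0.0019, 0.0131], [0.0619, 0.0164, 0.0192]]
  x 0.03 z 0.0187 244
  x 0.036 z 0.0174 336
  x 0.042 z 0.0159 323
  x 0.048 z 0.0144 338
  x 0.054 z 0.0128 348
  x 0.06 z 0.011 403
[ 0.38  0.1  -0.11  2.06  0.01  0.98 -1.63]
2216 [ 0.51072747 -0.21878375  0.15175586] ((511.1053771972656, -218.59423828125), 20.849119186401367) 0.1527141584783389
ring 3366 ((511.1148986816406, -218.8215789794922), 58.89833450317383)
```

View pics/w7.png

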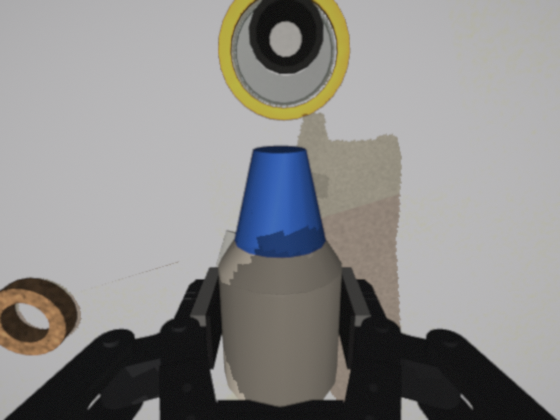

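The collar centre is at (0.511,−0.219), z 0.152, and collar and ring agree. In the picture the collar is at (286,40) and the funnel is held level with its tip 64 mm ahead of the TCP. I'll turn so the cone points to +y and go to the neck's +y side.

Call:
arm_command:
  plan: "0 0 0 -9.85;0 0 0 -9.85;0 0 0 -9.85;0 0 0 -9.85;0 0 0 -9.85;0 0 0 -9.85;0 0 0 -9.85;0 0 0 -9.85;0 0 0 -9.85;0 0 0 -9.85;0 0 0 -9.85;0.004 0.0513 0 0;0 0.0513 0.025 0;0 0 0 0;0 0 0 0"

```text
clock: 19.6
tcp_pos: [0.5116, -0.1748, 0.2235]
orientation: [-2.216, -2.224, 0.001]
contact_force: [-0.5, -0.6, -2.2]
grip_width: 0.0469
gripper_force: 42.4
```

```bash
python3 - <<'E'
import meas2;from h import *
meas2.run(); print(tooldelta([.5109,-.1757,.174]))
E
```

```text
t 19.6 tcp [ 0.5116 -0.1748  0.2235] xang 90.18 zax [-0.002  0.001 -1.   ] F [-0.5 -0.6 -2.2] w 0.0469 gf 42.4
blue 7636 [[0.0281, -0.015, 0.0011], [0.0431, -0.0006, 0.0128], [0.0613, 0.0141, 0.019]]
  x 0.03 z 0.0184 275
  x 0.036 z 0.0171 313
  x 0.042 z 0.0156 319
  x 0.048 z 0.014 334
  x 0.054 z 0.0125 353
  x 0.06 z 0.0108 364
[-0.0004 -0.0004  0.0501]
```

Call:
arm_command:
  plan: "0 0 0.03 0;0 0 0.018 0;0 0 0.002 0;0.003 0 0.003 0;0.0025 0 0.003 0;0.002 0 0.004 0;0.0017 0 0.004 0;0 0 0 0"

```text
clock: 20.65
tcp_pos: [0.5136, -0.1668, 0.1626]
orientation: [2.217, 2.22, 0.003]
contact_force: [-0.8, 1.4, 5.4]
grip_width: 0.0465
gripper_force: 40.2
```

```bash
python3 - <<'E'
import meas2
meas2.run()
E
```

```text
t 20.65 tcp [ 0.5136 -0.1668  0.1626] xang 90.09 zax [ 0.004 -0.001 -1.   ] F [-0.8  1.4  5.4] w 0.0465 gf 40.2
blue 5357 [[0.0289, -0.0148, -0.0131], [0.0412, -0.0008, -0.001], [0.0579, 0.0135, 0.0091]]
  x 0.03 z 0.0086 130
  x 0.036 z 0.0055 332
  x 0.042 z 0.0012 311
  x 0.048 z -0.0028 275
  x 0.054 z -0.0072 266
  x 0.06 z -0.01 74
```

It is turning (φ about 22°, 7 N). I'll continue.

Call:
arm_command:
  plan: "0.001 0 0.004 0;0.001 0 0.004 0;0.0005 0 0.004 0;0 0 0.004 0;0 0 0.004 0;0 0 0 0"

```text
clock: 21.45
tcp_pos: [0.515, -0.163, 0.1424]
orientation: [2.215, 2.222, 0.007]
contact_force: [4.3, 3.6, 3.4]
grip_width: 0.0463
gripper_force: 40.5
```

```bash
python3 - <<'E'
import meas2
meas2.run()
E
```

```text
t 21.45 tcp [ 0.515  -0.163   0.1424] xang 90.18 zax [ 0.006  0.    -1.   ] F [4.3 3.6 3.4] w 0.0463 gf 40.5
blue 2533 [[0.0248, -0.0138, -0.0358], [0.0332, -0.0009, -0.0177], [0.0425, 0.0122, -0.0055]]
  x 0.03 z -0.0091 235
  x 0.036 z -0.0196 301
  x 0.042 z -0.0313 182
```

Call:
arm_command:
  plan: "-0.001 0 0.003 0;-0.001 0 0.003 0;-0.001 0 0.002 0;0 0 0 0"

```text
clock: 22.0
tcp_pos: [0.5154, -0.1653, 0.1345]
orientation: [2.214, 2.223, 0.009]
contact_force: [4.6, 5.2, 3.9]
grip_width: 0.0465
gripper_force: 40.6
```

```bash
python3 - <<'E'
import meas2
meas2.run()
E
```

```text
t 22.0 tcp [ 0.5154 -0.1653  0.1345] xang 90.21 zax [ 0.007  0.001 -1.   ] F [4.6 5.2 3.9] w 0.0465 gf 40.6
blue 1643 [[0.0221, -0.0127, -0.0427], [0.0285, -0.0008, -0.0231], [0.0338, 0.0117, -0.011]]
  x 0.024 z -0.0115 12
  x 0.03 z -0.0231 420
  x 0.036 z -0.0402 67
```

Call:
arm_command:
  plan: "0.005 0 -0.005 0;0.003 0 -0.04 0;0 0 -0.055 0;-0.03 -0.0045 0 0;-0.031 0 0 0;-0.03 0 0 0;0 0 0 0;0 0 0 0"

```text
clock: 23.05
tcp_pos: [0.5072, -0.2495, 0.2322]
orientation: [-2.219, -2.222, 0.0]
contact_force: [0.1, 0.7, -1.7]
grip_width: 0.0467
gripper_force: 41.9
```

```bash
python3 - <<'E'
import meas2;from h import *
im,P,q,hsv=meas2.run('w8.png')
V=hsv[...,2]; Z=P[...,2]
m=(V<70)&(Z>.145)&(Z<.16)&(abs(P[...,0]-.5109)<.03)&(abs(P[...,1]+.2187)<.03)
p=P[m];print(len(p),cv2.minEnclosingCircle((p[:,:2]*1000).astype(np.float32)))
E
```

```text
t 23.05 tcp [ 0.5072 -0.2495  0.2322] xang 90.08 zax [-0.001  0.001 -1.   ] F [ 0.1  0.7 -1.7] w 0.0467 gf 41.9
blue 1760 [[0.018, -0.013, -0.0959], [0.0282, -0.0007, -0.0242], [0.0338, 0.0113, -0.0108]]
  x 0.024 z -0.0123 46
  x 0.03 z -0.0248 406
  x 0.036 z -0.0412 65
1465 ((510.7743835449219, -218.30958557128906), 20.910905838012695)
```

View pics/w8.png

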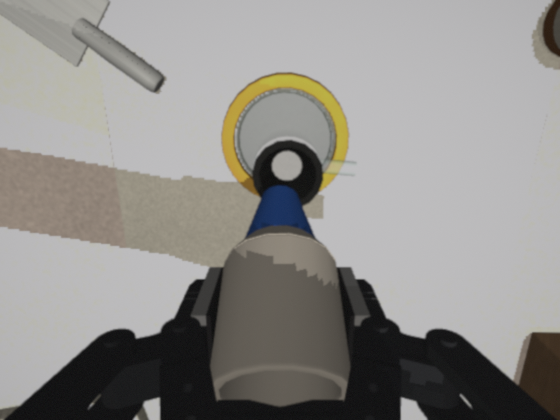

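The tip sits just short of the collar hole at (287,165), and the nozzle points right (+x). I'll fit the cone's ridge line properly.

```bash
cat > fit.py <<'E'
import meas2;from h import *
from scipy.optimize import least_squares
def fit():
    im,P,q,hsv=meas2.run()
    b=(hsv[...,0]>95)&(hsv[...,0]<130)&(hsv[...,1]>120)
    b=cv2.erode(b.astype(np.uint8),np.ones((3,3)))>0
    b&=(q[...,2]>-.085)&(q[...,2]<.03)&(abs(q[...,1])<.025)
    p=q[b]*1000
    # cone surface: params phi, L(tip dist from TCP-ish), h offset normal, y0 ; axis in xz plane + small tilt
    def res(v):
        ph,L,h,y0=v; d=np.array([np.cos(ph),0,-np.sin(ph)]);n=np.array([np.sin(ph),0,np.cos(ph)])
        t=p@d; rr=np.hypot(p@n-h,p[:,1]-y0); return (rr-(9.5+(L-t)*16/34/2))*np.cos(.231)
    s=least_squares(res,[1.05,60,0,0],loss='soft_l1')
    ph,L,h,y0=s.x
    d=np.array([np.cos(ph),-np.sin(ph)]);n=np.array([np.sin(ph),np.cos(ph)])
    print('phi',np.degrees(ph).round(1),'L',L.round(1),'h',h.round(1),'y0',y0.round(1),'rms',np.sqrt(np.mean(res(s.x)**2)).round(2),'tip xz',(L*d+h*n).round(1),'rim',((L-94)*d+h*n).round(1), 'N',len(p))
if __name__=='__main__': fit()
E
python3 fit.py
```

```text
t 23.1 tcp [ 0.5075 -0.2491  0.2322] xang 90.14 zax [-0.001  0.001 -1.   ] F [ 0.6  0.2 -2.1] w 0.0467 gf 41.9
blue 1766 [[0.0179, -0.0129, -0.0982], [0.0284, -0.0006, -0.0241], [0.0341, 0.0115, -0.0112]]
  x 0.024 z -0.0119 15
  x 0.03 z -0.0234 418
  x 0.036 z -0.0412 77
phi 63.9 L 53.2 h 2.6 y0 -1.0 rms 0.3 tip xz [ 25.7 -46.6] rim [-15.7  37.8] N 1528
```

The fit shows φ=64° and the grip now 41 mm from the rim. I'll put the tip into the collar hole and bring the pivot over it to stand the funnel up.

Call:
arm_command:
  plan: "0.0047 0.0044 0.01 0;0 0 0.015 0;0 0 0.01 0;0 0 0.004 0;0.005 0 0 0;0.005 0 0 0;0.005 0 -0.001 0;0.005 0 -0.001 0;0.005 0 -0.001 0;0 0 0 0"

```text
clock: 24.4
tcp_pos: [0.5121, -0.2246, 0.1982]
orientation: [2.219, 2.216, -0.004]
contact_force: [-2.2, -8.3, 5.6]
grip_width: 0.0463
gripper_force: 40.5
```

```bash
python3 fit.py
```

```text
t 24.4 tcp [ 0.5121 -0.2246  0.1982] xang 89.93 zax [ 0.002 -0.006 -1.   ] F [-2.2 -8.3  5.6] w 0.0463 gf 40.5
blue 1114 [[0.0065, -0.0129, -0.0622], [0.021, -0.0004, -0.0287], [0.0228, 0.0123, -0.0156]]
  x 0.024 z -0.0293 321
phi 74.5 L 52.0 h -0.3 y0 -0.9 rms 0.23 tip xz [ 13.6 -50.1] rim [-11.5  40.5] N 922
```

Call:
arm_command:
  plan: "0.004 0 0.002 0;0.004 0 0.002 0;0.004 0 0.002 0;0 0 0 0"

```text
clock: 24.95
tcp_pos: [0.5126, -0.2133, 0.1924]
orientation: [2.218, 2.214, -0.003]
contact_force: [-1.7, -8.7, 5.4]
grip_width: 0.0464
gripper_force: 40.8
```

```bash
python3 fit.py
```

```text
t 24.95 tcp [ 0.5126 -0.2133  0.1924] xang 89.89 zax [ 0.004 -0.007 -1.   ] F [-1.7 -8.7  5.4] w 0.0464 gf 40.8
blue 327 [[-0.0014, -0.0109, -0.0558], [0.011, -0.0009, -0.0339], [0.0134, 0.0098, -0.024]]
  x 0.012 z -0.0323 123
phi 115.5 L 807507.7 h 189954.5 y0 5347.9 rms 0.82 tip xz [-175657.8 -810737.8] rim [-175617.4 -810652.9] N 212
```

Call:
arm_command:
  plan: "-0.003 -0.001 0.003 0;-0.0025 0 0.003 0;0 0 0.003 0;0 0 0.003 0;0 0 0.003 0;0 0 0 0"

```text
clock: 25.75
tcp_pos: [0.5118, -0.2168, 0.1776]
orientation: [2.218, 2.218, -0.002]
contact_force: [-4.1, -6.9, 15.7]
grip_width: 0.0463
gripper_force: 42.0
```

```bash
python3 - <<'E'
from h import *
pose();print(r.get_obs()['moment'].round(2))
im,d,c,T=cam('scene');a=cv2.resize(im[90:230,160:300],None,fx=4,fy=4,interpolation=cv2.INTER_CUBIC)
save('p9.png',cv2.convertScaleAbs(a,alpha=1.4))
E
```

```text
t 25.75 tcp [ 0.5118 -0.2168  0.1776] xang 89.99 zax [ 0.003 -0.004 -1.   ] F [-4.1 -6.9 15.7] w 0.0463 gf 42.0
[-2.01  1.06  0.03]
```

Call:
arm_command:
  plan: "-0.001 0 0.002 0;-0.001 0 0.002 0;0 0 0 0;0 0 0 0"

```text
clock: 26.3
tcp_pos: [0.5121, -0.2163, 0.1763]
orientation: [2.217, 2.221, 0.0]
contact_force: [-13.1, 2.5, 39.7]
grip_width: 0.0463
gripper_force: 44.1
```

Call:
arm_command:
  plan: "0 0 -0.001 0;0 0 0 0;0 0 0 0;0 0 0 0;0 0 0 0;0 0 0 0;0 0 0 0"
  hand: -1

```text
clock: 27.18
tcp_pos: [0.511, -0.2162, 0.1723]
orientation: [2.22, 2.223, -0.0]
contact_force: [1.1, -0.8, -0.1]
grip_width: 0.0856
gripper_force: 0.0
```

Call:
arm_command:
  plan: "0 0 -0.03 0;0 0 -0.05 0;0 0 -0.05 0;0 0 -0.02 0;0 0 0 0;0 0 0 0"

```text
clock: 27.92
tcp_pos: [0.5103, -0.2159, 0.3209]
orientation: [-2.219, -2.222, 0.001]
contact_force: [0.7, 0.5, 0.7]
grip_width: 0.0854
gripper_force: 0.0
```

```bash
cat > rim.py <<'E'
from h import *
from scipy.optimize import least_squares
pose()
for n in ('wrist','top','scene'):
    im,d,c,T=cam(n);P=cloud(d,c,T);Z=P[...,2]
    near=np.hypot(P[...,0]-.511,P[...,1]+.2187)
    m=(near<.035)&(Z>.2)&(Z<.235);p=P[m]
    if len(p)<30: print(n,len(p));continue
    A=np.c_[p[:,:2]-[.511,-.2187],np.ones(len(p))];keep=np.ones(len(p),bool)
    for _ in range(4):
        s=np.linalg.lstsq(A[keep],p[keep,2],rcond=None)[0];e=p[:,2]-A@s;keep=abs(e)<.003
    print(n,len(p),keep.sum(),'rim z',s[2].round(4),'slope deg',np.degrees(s[:2]).round(2),'ctr',cv2.minEnclosingCircle((p[keep][:,:2]*1000).astype(np.float32)))
    w=P[(near<.035)&(Z>.17)&(Z<.2)];print('  side',len(w),w.mean(0) if len(w) else '')
    hsv=cv2.cvtColor(im,cv2.COLOR_RGB2HSV);b=(hsv[...,0]>95)&(hsv[...,0]<130)&(hsv[...,1]>120)&(near<.06)&(Z>.14)
    print('  blue',b.sum(),P[b].min(0).round(3) if b.sum() else '',P[b].max(0).round(3) if b.sum() else '')
E
python3 rim.py
```

```text
t 27.93 tcp [ 0.5103 -0.2159  0.3209] xang 90.08 zax [-0.002  0.001 -1.   ] F [0.7 0.5 0.7] w 0.0854 gf 0.0
wrist 1923 1240 rim z 0.216 slope deg [0.57 2.51] ctr ((510.6112365722656, -218.32423400878906), 23.998830795288086)
  side 2357 [ 0.51064792 -0.22079576  0.18312892]
  blue 0  
top 119 84 rim z 0.2144 slope deg [ 1.22 -0.87] ctr ((509.5686950683594, -213.29043579101562), 24.15857696533203)
  side 243 [ 0.5100559  -0.21377299  0.17979488]
  blue 6 [ 0.482 -0.188  0.464] [ 0.547 -0.162  0.653]
scene 216 73 rim z 0.21 slope deg [-1.34 -1.02] ctr ((515.0772705078125, -218.26931762695312), 27.629173278808594)
  side 203 [ 0.52632853 -0.21058348  0.18582845]
  blue 183 [ 0.465 -0.236  0.144] [ 0.569 -0.177  0.558]
```

```bash
python3 - <<'E'
from h import *
im,d,c,T=cam('wrist');P=cloud(d,c,T);Z=P[...,2]
q=P-[.5107,-.2184,0];rr=np.hypot(q[...,0],q[...,1]);az=np.degrees(np.arctan2(q[...,1],q[...,0]))
A=[];B=[]
for a in range(-180,180,30):
    m=(rr>.0205)&(rr<.0235)&(Z>.2)&(Z<.23)&(az>=a)&(az<a+30)
    if m.sum()>15:
        z=np.median(Z[m]);print(a+15,m.sum(),z.round(4),end=' | ');t=np.radians(a+15);A.append([.022*np.cos(t),.022*np.sin(t),1]);B.append(z)
s=np.linalg.lstsq(np.array(A),np.array(B),rcond=None)[0];print('\nslope',np.degrees(s[:2]),s[2])
m=(rr<.017)&(Z>.16)&(Z<.2);p=P[m];s=np.linalg.lstsq(np.c_[p[:,:2]-[.5107,-.2184],np.ones(len(p))],p[:,2],rcond=None)[0];print('floor',len(p),np.degrees(s[:2]),s[2])
E
```

```text
-165 66 0.217 | -135 64 0.2169 | -105 64 0.2169 | -75 64 0.2171 | -45 58 0.2172 | -15 67 0.217 | 15 75 0.217 | 45 96 0.2168 | 75 114 0.2163 | 105 109 0.2162 | 135 81 0.2167 | 165 66 0.217 | 
slope [ 0.15747881 -0.80149966] 0.21683999120531466
floor 1066 [ 0.01287611 -0.13401822] 0.17909409654159342
```

```bash
python3 -c "
from h import *
print(ticket.hand_in())"
```

```text
the job is handed in; nothing more can be done
None
```

The job is handed in: I laid the funnel in the V-rest and let go, then took it again and stood it mouth up in the flask collar, where the last wrist-camera check put the rim at 0.2165 m (0.216 m is fully home), tilted under 1°, with the gripper clear; I kept clear of the bystanders but did not re-measure them.

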